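Set out section offcuts on their marked base plates for tack welding

TASK

Stand each of the four loose section offcuts (round tube, square tube, rectangular tube, H beam) upright on the base plate that bears its outline, centred on the painted mark and turned to match it, ready for tacking. The eight may lie anywhere on the bench; set each piece down on its plate rather than dropping it, and leave the pliers and the red magnetic square where they are.

Things in the scene. Friction and masses are not known exactly. Their poses are not given: they have to be found in the camera images.
- round_tube: Loose offcut of round tube, green primer, 55 mm outside diameter, 4 mm wall, 50 mm high, about 0.25 kg. Stands upright, open ends up and down, on the bench at the start. Origin: centre of its lower end; z up along the section.
- square_tube: Loose offcut of square tube, red primer, 48 x 48 mm outside, 4 mm wall, 50 mm high, about 0.27 kg. x and y square to its walls. Stands upright, open ends up and down, on the bench at the start. Origin: centre of its lower end; z up along the section.
- flat_tube: Loose offcut of rectangular tube, blue primer, 60 mm (along its x) by 30 mm (along its y) outside, 4 mm wall, 50 mm high, about 0.25 kg. Stands upright, open ends up and down, on the bench at the start. Origin: centre of its lower end; z up along the section.
- h_section: Loose offcut of H beam, yellow primer, 50 mm high, about 0.32 kg. Seen from above an H: two flanges 48 mm long (along y), 6 mm thick, 54 mm apart over their outer faces (along x), joined by a 6 mm web along x. Stands upright, open ends up and down, on the bench at the start. Origin: centre of its lower end; z up along the section.
- plate_round: Base plate marked with a white ring (61 mm outside, 6 mm wide line). Fixed, dark steel, 100 x 100 x 8 mm, the mark flat paint on top (no recess). Origin: underside, below the middle of mark and plate; z up; x, y along its edges; the section's foot belongs 8 mm above it. For the round tube; any turn is right.
- plate_square: Base plate marked with a white square outline (54 mm outside, 6 mm wide line). Fixed, dark steel, 100 x 100 x 8 mm, the mark flat paint on top (no recess). Origin: underside, below the middle of mark and plate; z up; x, y along its edges; the section's foot belongs 8 mm above it. For the square tube; its walls lie parallel to the plate's x and y.
- plate_flat: Base plate marked with a white rectangular outline (66 mm along x, 36 mm along y outside, 6 mm wide line). Fixed, dark steel, 100 x 100 x 8 mm, the mark flat paint on top (no recess). Origin: underside, below the middle of mark and plate; z up; x, y along its edges; the section's foot belongs 8 mm above it. For the rectangular tube; the tube's x lies along the plate's x, either way round.
- plate_h: Base plate marked with a solid white H (60 mm along x, 54 mm along y, 10 mm wide lines; web along x). Fixed, dark steel, 100 x 100 x 8 mm, the mark flat paint on top (no recess). Origin: underside, below the middle of mark and plate; z up; x, y along its edges; the section's foot belongs 8 mm above it. For the H section; its x lies along the plate's x, either way round.
- magnet_square: Bystander: red triangular magnetic welding square lying flat, about 60 x 60 mm, 15 mm high, loose. Origin near its middle, underneath. Leave it alone.
- pliers: Bystander: pliers with red and orange handles lying flat, 175 mm long along x, 60 mm wide, 16 mm high, loose. Origin at about the middle of their length, underneath. Leave them alone.
There are look-alikes about, which are no part of the job. Of the things that look like the round_tube, take the one that is farthest to the robot's left at the start. Several things have the shape of the h_section; the one meant has the colours described above.

How it is judged:
At the end, for the whole second after the job is handed in: Each offcut stands upright (0.08 rad) on the plate with its outline, within 10 mm of the mark's middle, its foot 5 to 11 mm above the plate's underside, at rest (0.02 m/s); all but the round one turned to the mark within 0.18 rad (square: any quarter turn; others: either way round) (horizontal distance between round_tube and plate_round below 0.01 m and z of round_tube in the frame of plate_round between 0.005 and 0.011 m and angle between each of round_tube, square_tube, flat_tube, h_section's own z axis and vertical below 0.08 rad and linear speed of each of round_tube, square_tube, flat_tube, h_section below 0.02 m/s and horizontal distance between square_tube and plate_square below 0.01 m and z of square_tube in the frame of plate_square between 0.005 and 0.011 m and (angle between the x axis of square_tube and the x axis of plate_square, either way round below 0.18 rad or angle between the x axis of square_tube and the y axis of plate_square, either way round below 0.18 rad) and horizontal distance between flat_tube and plate_flat below 0.01 m and z of flat_tube in the frame of plate_flat between 0.005 and 0.011 m and angle between the x axis of flat_tube and the x axis of plate_flat, either way round below 0.18 rad and horizontal distance between h_section and plate_h below 0.01 m and z of h_section in the frame of plate_h between 0.005 and 0.011 m and angle between the x axis of h_section and the x axis of plate_h, either way round below 0.18 rad); the robot touches nothing.
It fails at once if pliers moved by more than 20 mm (distance of pliers from where it was at the start of the episode above 0.02 m).
It fails at once if magnet square moved by more than 20 mm (distance of magnet_square from where it was at the start of the episode above 0.02 m).
It fails at once if an offcut dropped or flung (faster than 0.6 m/s with no finger on it) ((linear speed of round_tube above 0.6 m/s and contact force between the fingers and round_tube below 0.1 N) or (linear speed of square_tube above 0.6 m/s and contact force between the fingers and square_tube below 0.1 N) or (linear speed of flat_tube above 0.6 m/s and contact force between the fingers and flat_tube below 0.1 N) or (linear speed of h_section above 0.6 m/s and contact force between the fingers and h_section below 0.1 N)).
It also fails if it takes over 106 s, if anything falls off the work surface, if the arm or the gripper's body presses on something with over 40 N, if the wrist force passes 120 N, or if a joint passes its speed limit or range.

ROBOT

A 6-joint arm with a two-finger parallel gripper is mounted at the origin on the work surface. World frame = base frame: x ahead of the robot, y to its left, z up, the work surface at z = 0. Lengths are in m, angles in rad, forces in N, time in s.
With the tool pointing down it reaches from about 0.275 to 0.875 m from the base axis. Payload 12.5 kg.
Tool frame: the origin (TCP) lies on the centre line of the jaws, within the pads' length; the fingertips stand 25 mm ahead of it and the grasp point (between the pads) lies 6 mm ahead of it; z points along the fingers, y is the line along which they close (so a half turn about z gives the same grasp; the last joint's range is limited). The gripper opens to 85 mm and grips with 20 to 120 N. Pads are 22 mm wide; open, the fingers measure 114 mm over their backs; the gripper's body (76 mm by 85 mm) begins 54 mm behind the grasp point. The pads swing forward as they close: fully open they stand 13 mm farther back than shut.
Start: joints at [1.184, 0.351, 1.652, -0, 1.139, -0.085], TCP at [0.163, 0.525, 0.256] pointing down, gripper open.
Joint ranges: [-2.75, 2.75], [-0.79, 2.1], [0.01, 2.65], [-1.57, 4.71], [0.07, 3.14], [-2.87, 2.87]. Speed limits (rad/s): [2.22, 2.22, 2.79, 3.14, 3.14, 3.14].

INTERFACE

Orientations are given as [roll, pitch, yaw] about the fixed x, y, z axes, in that order (R = Rz(yaw) Ry(pitch) Rx(roll)).
In Python, from rig import status, cams, env gives the robot as it stands.
- The arm moves only by the shell command python3 -m inch 'ROWS' [OPENING] [FORCE]. ROWS is JSON, a list of rows, each a list of 4 numbers: the shift along the tool's x, y, z normalised to -1 to 1, where 1 is 0.02 m, then the turn about the tool's z normalised to -1 to 1, where 1 is 0.08 rad. A call has 1 to 5 rows; each row shifts and turns the commanded pose from where the row before left it, along the tool's axes as they then stand; what a row does not reach is not made up. A row lasts 1/12 s, in which the tool goes at most 41.7 mm and 7.16 degrees, less where a joint would pass 70% of its speed; a pose out of reach is approached as far as the arm can. A call with a number of a shift or a turn outside -1 to 1 is refused whole. A call with a gripper value outside its range is refused whole. OPENING is the closure, from -1 (fully open) to 1 (shut), set as the call begins (- or left out, the last holds). The fingers move at their own pace and stop on an object; FORCE is the grip in N (left out, the last holds). Time passes only in rows, so rows that do not move let the fingers close. It gives the time, the measured TCP pose, the force and the opening at its end, in the units of the state.
- status.get_state(): the state, without advancing time (a new reading comes with each control period).
- cams.snapshot(name): name is "scene" or "top" or "wrist"; returns (picture, depth): 400x640x3 uint8, blue, green, red; 400x640 float32, m along the optical axis (not along the pixel's ray), 0 where there is no reading.
- cams.camera_model(name): a dict with "fx", "fy", "cx", "cy" (pixels), "eye" and "rotation" of the camera in the world; the wrist camera has in their place "T_tool_cam" (4x4, takes a point from camera to tool coordinates, whose origin is the TCP and whose axes are the flange's). Camera axes: x right, y down, z forward; pixel columns grow to the right and rows downward; lengths in m; the calibration is good to about 2 mm. A picture is of the moment at which its call begins: read the wrist's pose just before it. camera_model takes no time and is no camera call.
- env.hand_in(): hands the job in, once; it reports no verdict.
The state is a dict: "time": time; "qpos": joint angles; "dq": joint speeds; "effort": joint torques, N m; "ee_pos": TCP position; "ee_rot": TCP orientation; "force": force on the tool from outside, world axes, zero at the start; "moment": the same for the moment, N m; "width": finger opening in m.
Only numpy, scipy, OpenCV 4.12 (cv2) and the standard library are available. Lean on these libraries where they do the work, as an engineer would, in place of code of your own. Each camera call takes 0.05 s, during which the arm holds its last target. There are 200 camera calls.

## Working session

There is one attempt and no reset: what is moved stays moved. The work goes in short steps, Python scripts to look and compute and a shell command to move; the robot and the scene stay as the last step left them, time stands still between calls to the robot, and variables do not carry over. Pictures are saved under pics/ and viewed, on a budget of 14 in all, crops included, one or two more only if the job needs it, and the job is handed in when it is done.

```bash
ls; mkdir -p pics; python3 - <<'E'
from rig import status,cams
import cv2,numpy as np
print(status.get_state())
for n in("top","scene"):
    p,d=cams.snapshot(n); cv2.imwrite(f"pics/{n}0.png",p); np.save(f"pics/{n}0.npy",d); m=cams.camera_model(n); print(n,m)
print(cams.camera_model("wrist"))
E
```

```text
pics
{'time': 0.0, 'qpos': array([ 1.18440087e+00,  3.51231594e-01,  1.65243462e+00, -3.06499938e-06,
        1.13909957e+00, -8.46023925e-02]), 'dq': array([ 0.00180248,  0.00091359, -0.00047101, -0.00142665, -0.00098199,
        0.00028703]), 'effort': array([-7.96789936e-05, -5.06084275e+01, -2.91409636e+01, -1.09052230e-04,
        4.44824153e-03, -5.08871972e-05]), 'ee_pos': array([0.16333959, 0.52486498, 0.25575694]), 'ee_rot': array([-3.14042348e+00, -9.63595140e-05,  2.83980081e+00]), 'force': array([-0.24032685, -0.65452642,  0.39055333]), 'moment': array([-0.0026321 ,  0.0077909 ,  0.00657222]), 'width': 0.08522379635411385}
top {'fx': 371.94340860398063, 'fy': 371.94340860398063, 'cx': 322.22868223144144, 'cy': 195.5231478536234, 'eye': array([ 0.34101857, -0.00795279,  1.09301247]), 'rotation': array([-3.00022619, -0.00485123, -1.54542256])}
scene {'fx': 411.1933161542477, 'fy': 411.1933161542477, 'cx': 327.1830738919347, 'cy': 203.60954029528128, 'eye': array([1.03688142, 0.10473771, 0.91629642]), 'rotation': array([-2.55511425, -0.01273498,  1.79496651])}
{'fx': 322.6799768763283, 'fy': 322.6799768763283, 'cx': 325.99972602519205, 'cy': 196.54685885315953, 'T_tool_cam': array([[-4.68635224e-04, -9.50517536e-01, -3.10670556e-01,
         8.04167667e-02],
       [ 9.99999880e-01, -4.01614394e-04, -2.79697068e-04,
         2.28148688e-04],
       [ 1.41087201e-04, -3.10670650e-01,  9.50517610e-01,
        -1.17222019e-01],
       [ 0.00000000e+00,  0.00000000e+00,  0.00000000e+00,
         1.00000000e+00]])}
```

View pics/top0.png

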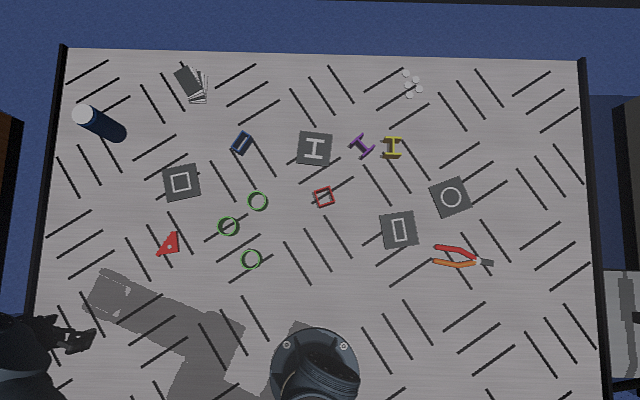

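View pics/scene0.png

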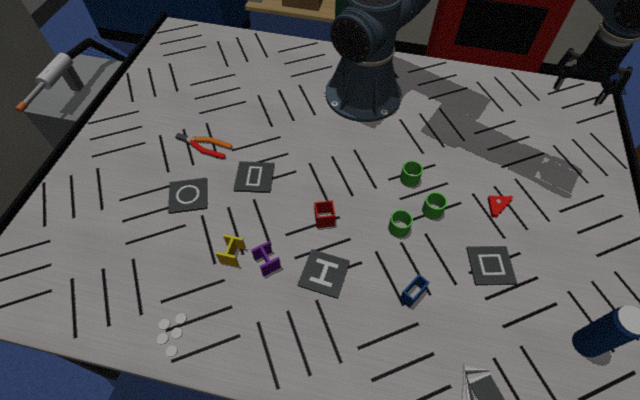

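The top view shows the targets. Plates: square (181,182), H (314,149), flat (399,230), round (451,197). Offcuts: blue (241,143), red (323,197), yellow (392,147). The leftmost green ring is at (229,226).

```bash
cat > h.py <<'E'
import cv2,numpy as np
from scipy.spatial.transform import Rotation as R
from rig import status,cams
def pose(n):
    m=cams.camera_model(n)
    if n!="wrist": return m,R.from_euler('xyz',m["rotation"]).as_matrix(),np.array(m["eye"])
    s=status.get_state(); Rt=R.from_euler('xyz',s["ee_rot"]).as_matrix(); T=m["T_tool_cam"]
    return m,Rt@T[:3,:3],Rt@T[:3,3]+s["ee_pos"]
def look(n,f=None):
    m,Rm,e=pose(n); p,d=cams.snapshot(n)
    if f: cv2.imwrite(f,p)
    return m,Rm,e,p,d
def ray(uv,L,z):
    m,Rm,e=L[:3]; uv=np.asarray(uv,float).reshape(-1,2)
    r=np.c_[(uv[:,0]-m["cx"])/m["fx"],(uv[:,1]-m["cy"])/m["fy"],np.ones(len(uv))]@Rm.T
    return (e+r*((z-e[2])/r[:,2])[:,None])[:,:2]
def cloud(L):
    m,Rm,e,p,d=L; v,u=np.mgrid[:400,:640]
    return e+(np.dstack([(u-m["cx"])/m["fx"],(v-m["cy"])/m["fy"],np.ones_like(d)])*d[...,None])@Rm.T
def rect(xy):
    """centre, long, short, yaw of the long side, deg"""
    (c,(w,h),_),b=(r:=cv2.minAreaRect((xy*1000).astype(np.float32))),cv2.boxPoints(r)
    a,b2=b[1]-b[0],b[2]-b[1]
    if np.linalg.norm(a)<np.linalg.norm(b2): a,b2=b2,a
    return np.round(np.array(c)/1000,4),np.round([np.linalg.norm(a),np.linalg.norm(b2)],1),round(np.degrees(np.arctan2(a[1],a[0]))%180,1)
HUE=dict(red=[(0,6),(174,180)],green=[(50,75)],blue=[(105,122)],yellow=[(22,34)])
def cmask(p,c):
    h=cv2.cvtColor(p,cv2.COLOR_BGR2HSV); k=np.zeros(p.shape[:2],bool)
    for a,b in HUE[c]: k|=(h[...,0]>=a)&(h[...,0]<=b)
    return k&(h[...,1]>110)&(h[...,2]>50)
def blobs(k,amin):
    n,l,s,c=cv2.connectedComponentsWithStats(k.astype(np.uint8)); return [(l==i,s[i],c[i]) for i in range(1,n) if s[i][4]>=amin]
def parts(L,amin=40,box=None,cs=HUE):
    W=cloud(L)
    for c in cs:
        for k,s,cc in blobs(cmask(L[3],c),amin):
            t=k&(W[...,2]>0.04)&(W[...,2]<.06); v,u=np.nonzero(t)
            if len(u)<15: continue
            print(c,cc.round(),"top z %.3f n%d"%(np.median(W[t][:,2]),len(u)),*rect(ray(np.c_[u,v],L,.05)))
def plates(L,amin=40,bright=150):
    p=L[3].astype(int); w=(p.min(2)>bright); 
    dark=((p.max(2)<100)&(p.max(2)-p.min(2)<25)).astype(np.uint8)
    for k,s,cc in blobs(dark>0,amin*6):
        v,u=np.nonzero(k); o=rect(ray(np.c_[u,v],L,.008))
        if not(85<o[1][1]<=o[1][0]<115): continue
        hull=np.zeros_like(dark); cv2.fillConvexPoly(hull,cv2.convexHull(np.c_[u,v].astype(np.int32)),1); hull=cv2.erode(hull,np.ones((3,3)))
        v,u=np.nonzero(hull*(1-dark)); print("plate",cc.round(),*o,"mark",*rect(ray(np.c_[u,v],L,.008)))
E
python3 - <<'E'
from h import *
for n in("top","scene"):
    m,Rm,e=pose(n); L=(m,Rm,e,cv2.imread(f"pics/{n}0.png"),np.load(f"pics/{n}0.npy")); print(n); parts(L); plates(L)
E
```

```text
top
red [324. 196.] top z 0.051 n90 [ 0.4889 -0.0145] [47.9 47.4] 20.2
blue [240. 141.] top z 0.051 n77 [0.6427 0.2317] [59.4 29.8] 148.7
yellow [392. 145.] top z 0.050 n106 [ 0.6421 -0.2101] [54.  46.4] 0.1
scene
red [501.  36.] top z 0.054 n183 [-0.5845  0.5415] [263.   40.2] 86.5
red [324. 213.] top z 0.049 n169 [ 0.4929 -0.015 ] [54.4 47.7] 21.0
green [411. 173.] top z 0.048 n130 [0.3119 0.1845] [60.6 50.3] 171.6
green [434. 205.] top z 0.048 n142 [0.4023 0.2558] [56.2 53.7] 145.5
green [400. 223.] top z 0.048 n148 [0.4777 0.1758] [57.  53.4] 152.4
blue [416. 287.] top z 0.050 n133 [0.6456 0.2301] [60.5 30.4] 149.2
yellow [230. 249.] top z 0.050 n216 [ 0.6444 -0.2101] [59.  49.4] 178.9
```

```bash
python3 - <<'E'
from h import *
p=cv2.imread("pics/top0.png"); h=cv2.cvtColor(p,cv2.COLOR_BGR2HSV)
print(p[205,181],p[150,300],p[182,165],p[197,435],p[170,200]); k=p[210:245,215:245].reshape(-1,3); hh=h[210:245,215:245].reshape(-1,3); print(np.unique(hh[hh[:,1]>90],axis=0)[::25])
m,Rm,e=pose("top"); L=(m,Rm,e,p,np.load("pics/top0.npy"))
W=cloud(L); q=p.astype(int)
for (u,v) in [(181,182),(314,149),(399,230),(451,197)]:
    d=(q.max(2)<125)&(W[...,2]>.003)&(W[...,2]<.016); w=(q.min(2)>165)
    b=np.zeros_like(d); b[v-24:v+25,u-24:u+25]=1
    dd=max(blobs(d&b,20),key=lambda t:t[1][4])[0]; y,x=np.nonzero(dd); o=rect(ray(np.c_[x,y],L,.008))
    b[:]=0;b[v-15:v+16,u-15:u+16]=1
    ww=max(blobs(w&b,10),key=lambda t:t[1][4])[0]; y,x=np.nonzero(ww); print(u,v,*o,"mark",*rect(ray(np.c_[x,y],L,.008)))
HUE["green"]=[(40,85)]
g=blobs(cmask(p,"green"),20)
for k,s,c in g:
    z=W[k][:,2]; print(c,s[4],np.percentile(z,[5,50,95]).round(3)); v,u=np.nonzero(k&(W[...,2]>.035)); print(rect(ray(np.c_[u,v],L,.05)))
E
```

```text
[143 142 146] [80 77 76] [74 73 71] [82 81 79] [150 147 151]
[[ 53  92 163]
 [ 55 109 159]
 [ 56 109 161]]
181 182 [0.5259 0.4127] [110.4 103.9] 104.0 mark [0.5027 0.4065] [50.3 11.7] 88.1
314 149 [0.6365 0.0154] [109.3 104.6] 85.3 mark [0.6262 0.0203] [49.  31.6] 85.0
399 230 [ 0.4002 -0.232 ] [107.7 104. ] 99.0 mark [ 0.4298 -0.2294] [31.3  7.4] 102.7
451 197 [ 0.5031 -0.3906] [112.3 101.6] 112.6 mark [ 0.5264 -0.388 ] [38.5  9. ] 91.5
```

```bash

python3 -m inch '[[0,0,0,-0.94],[0,0,0,-0.94],[0,0,0,-0.94],[0,0,0,-0.94]]' -1 60
python3 -m inch '[[-0.85,-0.96,0,0],[-0.85,-0.96,0,0],[-0.85,-0.96,0,0],[-0.85,-0.96,0,0],[-0.85,-0.96,0,0]]'
python3 -m inch '[[-0.85,-0.96,0,0],[-0.85,-0.96,0,0],[-0.85,-0.96,0,0],[-0.85,-0.96,0,0],[-0.85,-0.96,0,0]]'
python3 -m inch '[[-0.85,-0.96,0,0],[-0.85,-0.96,0,0],[-0.85,-0.96,0,0],[-0.85,-0.96,0,0],[0,0,0,0]]'
python3 - <<'E'
from h import *
L=look("wrist","pics/w1.png"); s=status.get_state(); print(s["ee_pos"],s["ee_rot"],s["time"]); np.save("pics/w1.npy",L[4])
HUE["green"]=[(40,85)]; parts(L)
E
```

```text
time: 0.43
ee_pos: [0.1634, 0.525, 0.256]
ee_rot: [-3.141, -0.0, -3.139]
force: [0.2, -0.2, 0.5]
width: 0.0856
time: 0.85
ee_pos: [0.2488, 0.428, 0.256]
ee_rot: [-3.141, -0.0, 3.141]
force: [-0.4, 1.0, -0.3]
width: 0.0856
time: 1.27
ee_pos: [0.3338, 0.3318, 0.2561]
ee_rot: [-3.141, -0.0, 3.141]
force: [-0.1, 1.2, 1.1]
width: 0.0851
time: 1.68
ee_pos: [0.4032, 0.2537, 0.2561]
ee_rot: [-3.141, 0.0, 3.138]
force: [-1.2, -0.2, -0.1]
width: 0.0857
[0.40202678 0.25482895 0.25602941] [-3.14121922e+00 -4.27880811e-04  3.13790339e+00] 1.7333
red [ 88. 246.] top z 0.049 n669 [ 0.4889 -0.0127] [53.1 49.1] 110.5
green [255.  75.] top z 0.049 n728 [0.3086 0.1876] [53.8 53.3] 66.1
green [329. 167.] top z 0.049 n601 [0.3985 0.2575] [54.6 52.2] 178.6
green [260. 230.] top z 0.049 n631 [0.4716 0.1779] [56.6 52.8] 177.3
blue [314. 350.] top z 0.050 n203 [0.635  0.2362] [39.1 30. ] 148.5
```

View pics/w1.png

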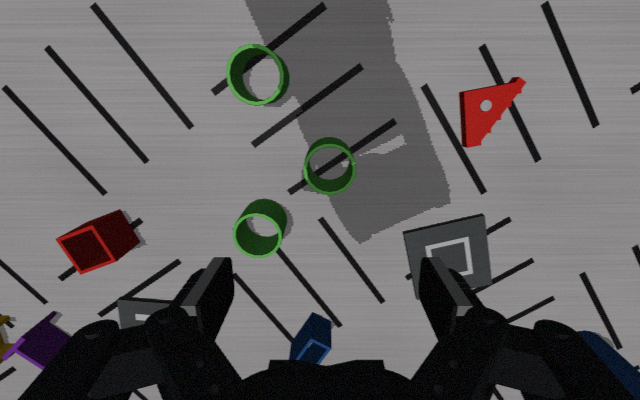

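The leftmost ring is at (329,167) in the wrist view, measured near (0.3995, 0.257) with its top at 0.049. I'll descend and grasp it.

```bash

python3 -m inch '[[0.12,0.1,1,0],[0,0,1,0],[0,0,1,0],[0,0,1,0],[0,0,1,0]]' 
python3 -m inch '[[0,0,1,0],[0,0,1,0],[0,0,1,0],[0,0,1,0],[0,0,0.6,0]]' 
python3 -m inch '[[0,0,0.4,0],[0,0,0,0],[0,0,0,0],[0,0,0,0],[0,0,0,0]]' 
python3 -m inch '[[0,0,0,0],[0,0,0,0],[0,0,0,0],[0,0,0,0],[0,0,0,0]]' 0.8 60
python3 -m inch '[[0,0,0,0],[0,0,0,0],[0,0,0,0],[0,0,0,0],[0,0,0,0]]'
python3 -m inch '[[0,0,-0.5,0],[0,0,-1,0],[0,0,-1,0],[0,0,-1,0],[0,0,-1,0]]'
```

```text
time: 2.15
ee_pos: [0.398, 0.2587, 0.1553]
ee_rot: [3.142, -0.0, 3.141]
force: [0.5, 0.3, 0.5]
width: 0.0853
time: 2.57
ee_pos: [0.3974, 0.2584, 0.0624]
ee_rot: [-3.141, -0.002, 3.141]
force: [0.8, -0.4, -0.5]
width: 0.0861
time: 2.98
ee_pos: [0.3991, 0.2584, 0.0571]
ee_rot: [3.141, 0.001, 3.141]
force: [-0.6, -0.0, -0.6]
width: 0.0855
time: 3.4
ee_pos: [0.3989, 0.2582, 0.057]
ee_rot: [3.141, 0.0, 3.141]
force: [-2.4, -0.8, 8.9]
width: 0.0518
time: 3.82
ee_pos: [0.3989, 0.2582, 0.057]
ee_rot: [3.141, 0.0, 3.141]
force: [-1.6, -1.0, 9.3]
width: 0.0522
time: 4.23
ee_pos: [0.3985, 0.2579, 0.1477]
ee_rot: [-3.141, -0.0, 3.14]
force: [-0.5, 0.8, -1.4]
width: 0.0521
```

```bash

python3 - <<'E'
from h import *
L=look("wrist","pics/w2.png"); s=status.get_state(); print(s["ee_pos"],s["ee_rot"],s["time"],s["force"],s["width"])
L=look("scene"); cv2.imwrite("pics/s2.png",cv2.resize(L[3][100:300,300:560],None,fx=2.5,fy=2.5))
E
```

```text
[0.4000453  0.25875461 0.15101837] [3.13941465 0.00427158 3.14059801] 4.2833 [3.31550155 2.01694606 2.93998141] 0.0523407992978201
```

View pics/w2.png

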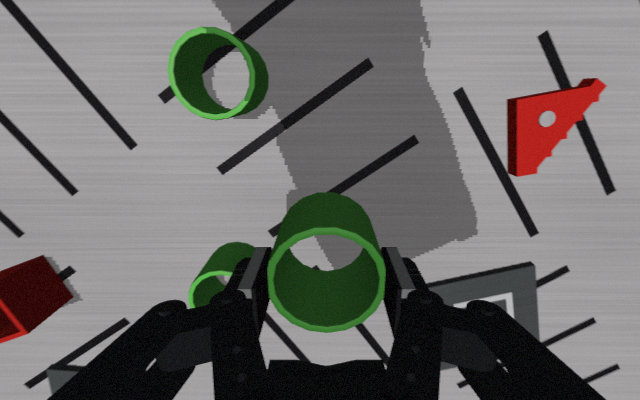

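View pics/s2.png

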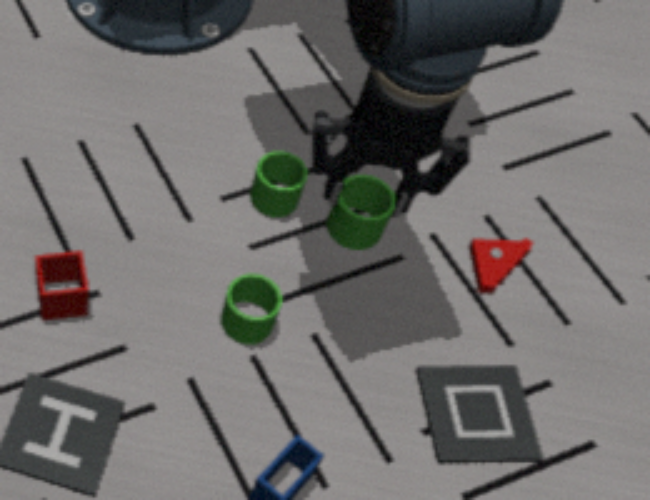

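The tube is held by its upper part and hangs upright. I'll carry it toward the round plate and stop short, beside the plate, so the mark is visible.

```bash

python3 -m inch '[[-0.3,-0.6,0,0],[-0.32,-1,0,0],[-0.32,-1,0,0],[-0.32,-1,0,0],[-0.32,-1,0,0]]'
python3 -m inch '[[-0.32,-1,0,0],[-0.32,-1,0,0],[-0.32,-1,0,0],[-0.32,-1,0,0],[-0.32,-1,0,0]]' | tail -1
python3 -m inch '[[-0.32,-1,0,0],[-0.32,-1,0,0],[-0.32,-1,0,0],[-0.32,-1,0,0],[-0.32,-1,0,0]]' | tail -1
python3 -m inch '[[-0.32,-1,0,0],[-0.32,-1,0,0],[-0.32,-1,0,0],[-0.32,-1,0,0],[-0.32,-1,0,0]]' | tail -1
python3 -m inch '[[-0.32,-1,0,0],[-0.32,-1,0,0],[-0.32,-1,0,0],[-0.32,-1,0,0],[-0.32,-1,0,0]]' | tail -1
python3 -m inch '[[-0.32,-1,0,0],[-0.32,-1,0,0],[-0.32,-0.7,0,0],[0,0,0,0],[0,0,0,0]]'
cat >> h.py <<'E'
def top_mark(L,box):
    """mark: bright pixels inside the box (u0,v0,u1,v1) enclosed by dark plate"""
    p=L[3].astype(int); u0,v0,u1,v1=box; c=p[v0:v1,u0:u1]; g=c.max(2).astype(np.uint8)
    t,_=cv2.threshold(g,0,255,cv2.THRESH_OTSU)
    dk=max(blobs(g<t*.85,50),key=lambda q:q[1][4])[0]; v,u=np.nonzero(dk)
    o=rect(ray(np.c_[u+u0,v+v0],L,.008)); hl=np.zeros(g.shape,np.uint8)
    cv2.fillConvexPoly(hl,cv2.convexHull(np.c_[u,v].astype(np.int32)),1); hl=cv2.erode(hl,np.ones((5,5)))
    b=blobs((hl>0)&(g>=t*.95),15); w=max(b,key=lambda q:q[1][4])[0]; v,u=np.nonzero(w)
    print("plate",*o,"mark",*rect(ray(np.c_[u+u0,v+v0],L,.008)),"thr",t)
E
python3 - <<'E'
from h import *
L=look("wrist","pics/w3.png"); np.save("pics/w3.npy",L[4]); s=status.get_state(); print(s["ee_pos"],s["ee_rot"],s["time"],s["force"],s["width"])
W=cloud(L);HUE["green"]=[(40,85)]; k=max(blobs(cmask(L[3],"green"),100),key=lambda q:q[1][4])[0]; zt=np.percentile(W[k][:,2],98); print(zt)
v,u=np.nonzero(k&(W[...,2]>zt-.006)); print(rect(ray(np.c_[u,v],L,zt)))
E
```

```text
time: 4.75
ee_pos: [0.43, 0.165, 0.1455]
ee_rot: [-3.141, -0.001, 3.141]
force: [0.1, 0.6, -2.7]
width: 0.0524
width: 0.0521
width: 0.052
width: 0.052
width: 0.0519
time: 6.83
ee_pos: [0.5765, -0.2882, 0.145]
ee_rot: [3.141, -0.001, 3.14]
force: [-0.6, -0.3, -3.1]
width: 0.052
[ 0.5764341  -0.28755385  0.14516648] [ 3.14049214e+00 -1.59844881e-03  3.14031656e+00] 6.8833 [-0.41324266  0.73436147 -2.36913145] 0.05247273406858952
0.13822090604842047
(array([ 0.5702, -0.2882]), array([65.6, 52.3], dtype=float32), np.float32(3.1))
```

View pics/w3.png

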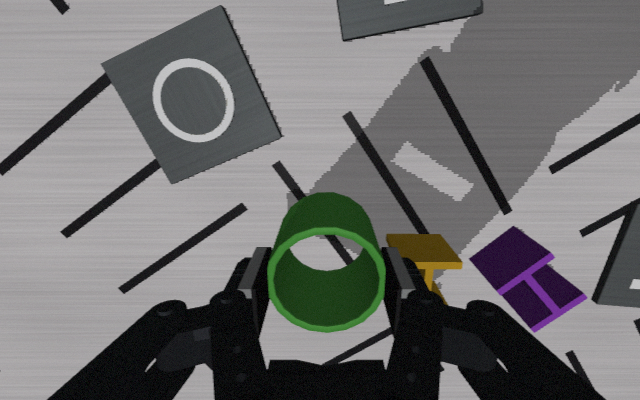

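The ring mark is centred near (193,100), and the held rim near (326,279).

```bash

python3 - <<'E'
from h import *
m,Rm,e=pose("wrist"); p=cv2.imread("pics/w3.png"); L=(m,Rm,e,p,np.load("pics/w3.npy"))
print(ray([[193,100],[326,279]],L,.008)[0],ray([326,279],L,.137),ray([[326,228],[326,332],[267,280],[386,280]],L,.137)); top_mark(L,(95,0,290,190)); print(status.get_state()["ee_pos"])
E
```

```text
[ 0.502118   -0.38741295] [[ 0.5757739  -0.28717132]] [[ 0.55107104 -0.28712819]
 [ 0.60455966 -0.28722159]
 [ 0.57622405 -0.31351311]
 [ 0.57634896 -0.26037411]]
plate [ 0.5115 -0.4064] [146.1 100.6] 112.2 mark [ 0.5305 -0.4413] [79.8 35.8] 0.2 thr 124.0
[ 0.5764341  -0.28755385  0.14516648]
```

```bash

python3 -m inch '[[0.63,-0.84,0,0],[0.63,-0.84,0,0],[0.63,-0.84,0,0],[0.63,-0.84,0,0],[0.63,-0.83,0,0]]' |tail -1
python3 -m inch '[[0.63,-0.83,0,0],[0,0,0.5,0],[0,0,0.8,0],[0,0,0.8,0],[0,0,0.7,0]]'
python3 -m inch '[[0,0,0.5,0],[0,0,0.3,0],[0,0,0.25,0],[0,0,0,0],[0,0,0,0]]'
```

```text
width: 0.0521
time: 7.72
ee_pos: [0.5012, -0.3871, 0.0888]
ee_rot: [3.141, -0.001, 3.141]
force: [-0.2, 0.1, -1.9]
width: 0.0523
time: 8.13
ee_pos: [0.5016, -0.3884, 0.0696]
ee_rot: [-3.141, 0.0, 3.141]
force: [-0.8, -0.3, -1.1]
width: 0.0521
```

```bash

python3 -m inch '[[0,0,0.12,0],[0,0,0,0]]'; python3 -m inch '[[0,0,0.08,0],[0,0,0,0]]';python3 -m inch '[[0,0,0.05,0],[0,0,0,0]]'
```

```text
time: 8.3
ee_pos: [0.5015, -0.3885, 0.0672]
ee_rot: [-3.141, 0.0, 3.141]
force: [0.6, 0.3, -2.2]
width: 0.052
time: 8.47
ee_pos: [0.5013, -0.3884, 0.0653]
ee_rot: [-3.142, 0.0, 3.141]
force: [-0.5, 0.0, -1.5]
width: 0.052
time: 8.63
ee_pos: [0.5014, -0.3885, 0.0651]
ee_rot: [-3.141, 0.0, 3.141]
force: [-1.4, 2.2, 6.1]
width: 0.0516
```

```bash

python3 -m inch '[[0,0,0,0],[0,0,0,0],[0,0,0,0],[0,0,0,0],[0,0,0,0]]' -1
python3 -m inch '[[0,0,-0.5,0],[0,0,-1,0],[0,0,-1,0],[0,0,-1,0],[0,0,-1,1]]'
python3 -m inch '[[0,0,-1,1],[0,0,-1,1],[0,0,-1,1],[0,0,-1,1],[0,0,-1,1]]' |tail -1
python3 -m inch '[[0,0,0,1],[0,0,0,1],[0,0,0,1],[0,0,0,1],[0,0,0,1]]' |tail -1
python3 -m inch '[[0,0,0,1],[0,0,0,1],[0,0,0,1],[0,0,0,1],[0,0,0,1]]' |tail -1
python3 -m inch '[[0,0,0,1],[0,0,0,1],[0,0,0,1],[0,0,0,0.6],[0,0,0,0]]'
python3 - <<'E'
from h import *
HUE["green"]=[(40,85)]
L=look("wrist","pics/w4.png"); np.save("pics/w4.npy",L[4]); parts(L)
E
```

```text
time: 9.05
ee_pos: [0.5014, -0.3884, 0.0643]
ee_rot: [-3.142, 0.0, 3.141]
force: [1.0, -0.6, -0.3]
width: 0.0854
time: 9.47
ee_pos: [0.5013, -0.3884, 0.156]
ee_rot: [-3.141, 0.0, 3.062]
force: [0.4, 0.3, -0.4]
width: 0.0856
width: 0.0854
width: 0.0854
width: 0.0853
time: 11.13
ee_pos: [0.5013, -0.3883, 0.2551]
ee_rot: [3.141, 0.0, 1.57]
force: [-0.2, -0.5, 0.2]
width: 0.0855
green [327. 173.] top z 0.057 n584 [ 0.502  -0.3897] [55.1 54.7] 109.4
yellow [454.   6.] top z 0.049 n40 [ 0.6169 -0.2345] [8.7 3.9] 180.0
yellow [512.   4.] top z 0.049 n44 [ 0.6646 -0.2345] [9.5 4.1] 10.3
```

View pics/w4.png

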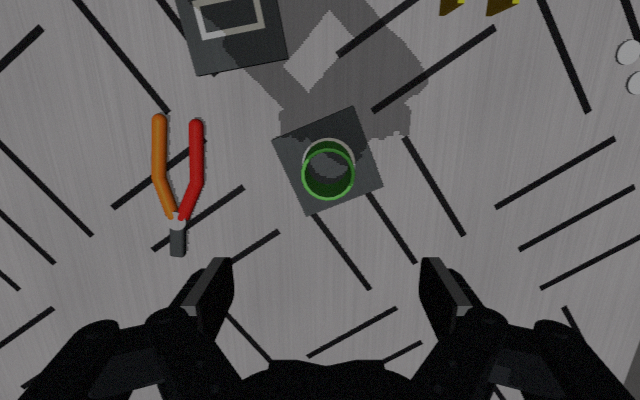

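The round tube stands at (327,173) inside the ring on its plate. Next is the yellow H.

```bash

python3 - <<'E'
from h import *
m,Rm,e=pose("wrist"); print("plate centre",ray([[273,140],[354,106],[383,186],[306,215]],(m,Rm,e),.008).mean(0))
E
python3 -m inch '[[0.99,0.78,0,0],[0.99,0.78,0,0],[0.99,0.78,0,0],[0.99,0.78,0,0],[0.99,0.78,0,0]]' |tail -1
python3 -m inch '[[0.99,0.78,0,0],[0.99,0.78,0,0],[0.99,0.78,0,0],[0.99,0.78,0,0],[0,0,0,0]]'
python3 - <<'E'
from h import *
L=look("wrist","pics/w5.png"); np.save("pics/w5.npy",L[4]); parts(L,cs=["yellow"]); print(status.get_state()["ee_pos"])
E
```

```text
plate centre [ 0.50418526 -0.38739231]
width: 0.0855
time: 12.02
ee_pos: [0.6434, -0.2065, 0.2545]
ee_rot: [3.141, -0.001, 1.578]
force: [0.4, -0.2, -0.2]
width: 0.0854
yellow [326. 174.] top z 0.049 n824 [ 0.6431 -0.2096] [53.5 49.8] 179.6
[ 0.64230901 -0.20814513  0.25445801]
```

View pics/w5.png

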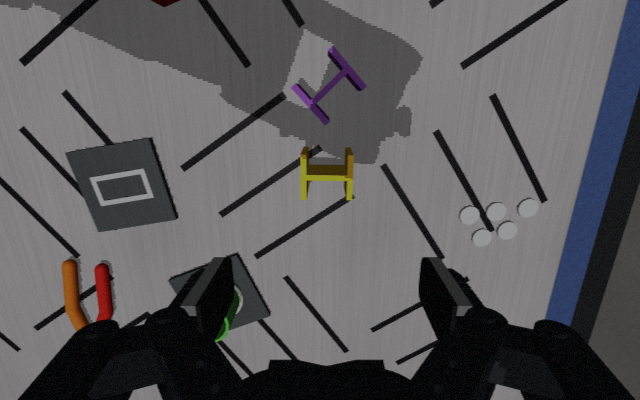

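```bash

python3 -m inch '[[-0.1,0,1,0],[0,0,1,0],[0,0,1,0],[0,0,1,0],[0,0,1,0]]' |tail -1
python3 -m inch '[[0,0,1,0],[0,0,1,0],[0,0,1,0],[0,0,1,0],[0,0,0.8,0]]' |tail -1
python3 -m inch '[[0,0,0.7,0],[0,0,0.4,0],[0,0,0,0]]' 
python3 -m inch '[[0,0,0,0],[0,0,0,0],[0,0,0,0],[0,0,0,0],[0,0,0,0]]' 0.8 60
python3 -m inch '[[0,0,-0.1,0],[0,0,0,0],[0,0,-0.5,0],[0,0,-1,0],[0,0,-1,0]]'
python3 -m inch '[[0,0,-1,0],[0,0,-1,0],[0,0,-0.5,0],[0,0,0,0]]'
```

```text
width: 0.0853
width: 0.0859
time: 13.15
ee_pos: [0.6405, -0.2121, 0.0348]
ee_rot: [-3.139, -0.001, 1.573]
force: [-0.1, 0.5, -0.6]
width: 0.0855
time: 13.57
ee_pos: [0.6422, -0.2123, 0.0378]
ee_rot: [3.139, 0.001, 1.573]
force: [-0.4, 0.0, 6.6]
width: 0.0536
time: 13.98
ee_pos: [0.6408, -0.2117, 0.0886]
ee_rot: [-3.14, -0.001, 1.573]
force: [0.1, -0.2, -2.6]
width: 0.0534
time: 14.32
ee_pos: [0.6424, -0.2123, 0.1411]
ee_rot: [3.138, 0.002, 1.573]
force: [-1.1, 0.4, -4.1]
width: 0.0534
```

```bash

python3 -m inch '[[0.7,0,0,0],[1,0,0,0],[1,0,0,0],[1,0,0,0],[1,0,0,0]]' |tail -1
python3 -m inch '[[0.6,0,0,0],[0,0,0,0],[0,0,0,0]]'
python3 - <<'E'
from h import *
L=look("wrist","pics/w6.png"); np.save("pics/w6.npy",L[4]); print(status.get_state()["ee_pos"])
W=cloud(L);k=max(blobs(cmask(L[3],"yellow"),100),key=lambda q:q[1][4])[0]; zt=np.percentile(W[k][:,2],90); print(zt)
v,u=np.nonzero(k&(W[...,2]>zt-.006)); print(rect(ray(np.c_[u,v],L,zt)))
E
```

```text
width: 0.0531
time: 14.98
ee_pos: [0.6409, -0.1054, 0.1375]
ee_rot: [-3.14, -0.0, 1.574]
force: [-0.9, -0.2, -2.7]
width: 0.0533
[ 0.64103512 -0.10614253  0.13770751]
0.14965360677298478
(array([ 0.6402, -0.0977]), array([59.7, 54.2], dtype=float32), np.float32(90.3))
```

View pics/w6.png

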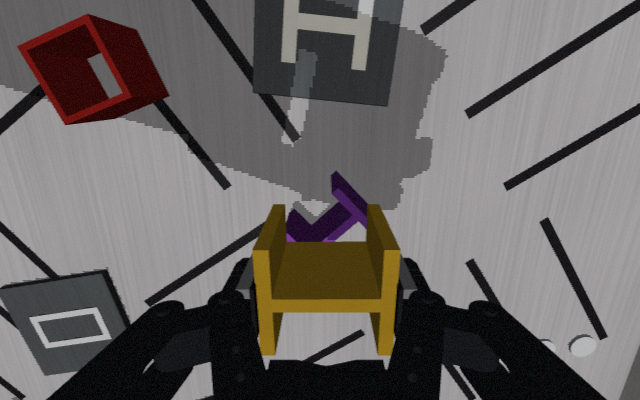

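The H mark is cut off at the image top, with its web near (329,24). The held H's web is at (326,306). I'll step closer.

```bash

python3 -m inch '[[0.8,0,0,0],[0.95,0,0,0],[0,0,0,0],[0,0,0,0]]'
python3 - <<'E'
from h import *
L=look("wrist","pics/w7.png"); np.save("pics/w7.npy",L[4]); print(status.get_state()["ee_pos"],status.get_state()["ee_rot"])
print("web",ray([326,306],L,.15),ray([[260,306],[395,306]],L,.15))
g=L[3].max(2); print(g[90:100:5,230:430:8])
E
```

```text
time: 15.37
ee_pos: [0.6411, -0.0706, 0.1381]
ee_rot: [-3.141, 0.0, 1.573]
force: [-1.0, -0.7, -1.7]
width: 0.0531
[ 0.64117571 -0.07125739  0.13819629] [-3.14157543e+00  2.08620786e-04  1.57261249e+00]
web [[ 0.64047998 -0.06944308]] [[ 0.6149789  -0.06949546]
 [ 0.66713767 -0.06938832]]
[[ 19 104 105 105  49  48  51 148 186  81  45  45  51  47  55  54 153 122
   49  49  50 101  99  99 100]
 [ 17  19 106 103  48  54  48 151 182  81  49  48  52  47  53  50 151  80
   49  50  53  98  98  97  97]]
```

View pics/w7.png

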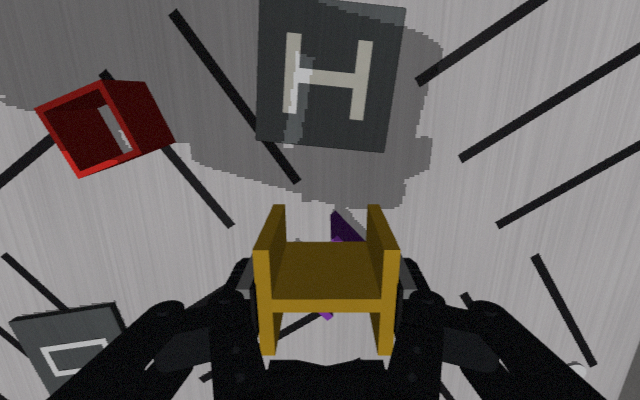

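```bash

python3 - <<'E'
from h import *
L=pose("wrist")
def q(c,z):
    P=ray(c,L,z); print(P.mean(0).round(4),[round(np.linalg.norm(P[i]-P[i-1])*1000,1) for i in range(4)],[round(np.degrees(np.arctan2(*(P[i]-P[i-1])[::-1])),1) for i in range(4)])
q([[288,33],[373,41],[363,120],[283,113]],.008)
q([[37,108],[104,82],[133,154],[80,178]],.05)
q([[258,-2],[406,8],[384,152],[255,140]],.008)
E
```

```text
[0.6409 0.0176] [np.float64(54.0), np.float64(59.3), np.float64(54.0), np.float64(59.9)] [np.float64(84.0), np.float64(-4.8), np.float64(-95.3), np.float64(175.2)]
[ 0.4913 -0.0157] [np.float64(47.2), np.float64(46.9), np.float64(44.6), np.float64(41.0)] [np.float64(109.8), np.float64(18.8), np.float64(-77.9), np.float64(-157.1)]
[0.6402 0.017 ] [np.float64(95.3), np.float64(100.0), np.float64(98.6), np.float64(99.4)] [np.float64(85.0), np.float64(-3.3), np.float64(-95.4), np.float64(174.8)]
```

```bash

python3 -m inch '[[0.8,0,0,0],[0.9,0,0,0],[0.9,0,0,0],[0.9,0,0,0],[0.83,0,0,0]]' |tail -1
python3 -m inch '[[0,0,0,0.55],[0,0,0,0.56],[0,0,0.6,0],[0,0,0.9,0],[0,0,0.9,0]]'
python3 -m inch '[[0,0,0.9,0],[0,0,0.6,0],[0,0,0.35,0],[0,0,0,0],[0,0,0,0]]'
python3 -m inch '[[0,0,0.12,0],[0,0,0,0]]'; python3 -m inch '[[0,0,0.08,0],[0,0,0,0]]'
```

```text
width: 0.0532
time: 16.25
ee_pos: [0.6411, 0.0153, 0.0893]
ee_rot: [3.141, -0.0, 1.485]
force: [0.2, 0.3, -3.6]
width: 0.053
time: 16.67
ee_pos: [0.6412, 0.0155, 0.0534]
ee_rot: [3.142, -0.0, 1.484]
force: [0.2, -0.3, -2.4]
width: 0.0532
time: 16.83
ee_pos: [0.6414, 0.0156, 0.0515]
ee_rot: [3.14, -0.0, 1.484]
force: [0.4, -0.5, -3.1]
width: 0.0533
time: 17.0
ee_pos: [0.6411, 0.0157, 0.0495]
ee_rot: [3.141, -0.0, 1.484]
force: [0.4, 1.1, -3.4]
width: 0.0532
```

```bash

python3 -m inch '[[0,0,0.1,0],[0,0,0,0]]'; python3 -m inch '[[0,0,0.07,0],[0,0,0,0]]'; python3 -m inch '[[0,0,0.05,0],[0,0,0,0]]'
```

```text
time: 17.17
ee_pos: [0.6409, 0.0157, 0.0471]
ee_rot: [-3.141, 0.0, 1.484]
force: [-0.0, -0.0, -1.9]
width: 0.0531
time: 17.33
ee_pos: [0.6411, 0.0157, 0.0459]
ee_rot: [3.141, -0.0, 1.484]
force: [0.8, 0.1, -2.7]
width: 0.0532
time: 17.5
ee_pos: [0.6411, 0.0157, 0.0458]
ee_rot: [3.141, 0.0, 1.484]
force: [-4.7, 0.5, 7.5]
width: 0.0529
```

```bash

python3 -m inch '[[0,0,0,0],[0,0,0,0],[0,0,0,0],[0,0,0,0],[0,0,0,0]]' -1
python3 -m inch '[[0,0,-0.5,0],[0,0,-1,0],[0,0,-1,0],[0,0,-1,0],[0,0,-1,0]]' |tail -1
python3 -m inch '[[0,0,-1,-1],[0,0,-1,-1],[0,0,-1,-1],[0,0,-1,-1],[0,0,-1,-1]]' |tail -1
python3 -m inch '[[0,0,-1,-1],[0,0,0,-1],[0,0,0,-1],[0,0,0,-1],[0,0,0,-1]]' |tail -1
python3 -m inch '[[0,0,0,-1],[0,0,0,-1],[0,0,0,-1],[0,0,0,-0.95],[0,0,0,0]]'
python3 - <<'E'
from h import *
L=look("wrist","pics/w8.png"); parts(L,cs=["yellow","blue"])
E
python3 -m inch '[[0.55,0.93,0,0],[0.55,0.93,0,0],[0.55,0.93,0,0],[0.55,0.93,0,0],[0.55,0.93,0,0]]' |tail -1
python3 -m inch '[[0.55,0.93,0,0],[0.55,0.93,0,0],[0.55,0.93,0,0],[0.55,0.93,0,0],[0.55,0.93,0,0]]' |tail -1
python3 -m inch '[[0,0,0,0]]'
python3 - <<'E'
from h import *
L=look("wrist","pics/w9.png"); parts(L,cs=["yellow","blue"]); s=status.get_state();print(s["ee_pos"],s["ee_rot"])
E
```

```text
time: 17.92
ee_pos: [0.6411, 0.0156, 0.0449]
ee_rot: [3.141, -0.0, 1.484]
force: [-0.1, -0.1, -0.1]
width: 0.0852
width: 0.0857
width: 0.0855
width: 0.0852
time: 19.58
ee_pos: [0.6409, 0.0157, 0.2556]
ee_rot: [3.141, 0.0, 2.603]
force: [0.9, -0.4, -0.7]
width: 0.0855
yellow [327. 172.] top z 0.057 n946 [0.6408 0.0161] [57.6 49.1] 174.9
blue [527.  59.] top z 0.050 n819 [0.645  0.2304] [59.7 30. ] 148.5
width: 0.0852
width: 0.0852
time: 20.55
ee_pos: [0.6422, 0.2352, 0.2551]
ee_rot: [3.141, -0.0, 2.6]
force: [0.0, -0.6, -0.2]
width: 0.0852
yellow [164. 264.] top z 0.057 n1038 [0.6406 0.017 ] [61.4 58.7] 85.0
blue [323. 177.] top z 0.050 n586 [0.645  0.2312] [60.  28.8] 148.0
[0.64233009 0.23337453 0.25503458] [ 3.14137338e+00 -2.97498772e-06  2.59947716e+00]
```

View pics/w9.png

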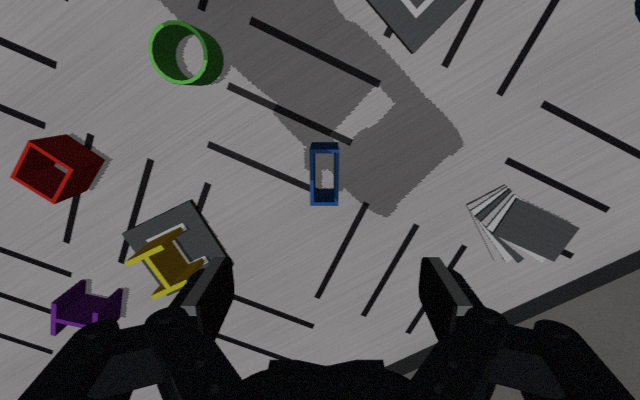

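Blue stands at (323,177) and the H is on its mark. I'll grasp blue across its 30 mm side.

```bash

python3 -m inch '[[-0.18,-0.06,1,0.15],[0,0,1,0],[0,0,1,0],[0,0,1,0],[0,0,1,0]]' |tail -1
python3 -m inch '[[0,0,1,0],[0,0,1,0],[0,0,1,0],[0,0,1,0],[0,0,0.8,0]]' |tail -1
python3 -m inch '[[0,0,0.7,0],[0,0,0.45,0],[0,0,0,0]]' 
python3 -m inch '[[0,0,0,0],[0,0,0,0],[0,0,0,0],[0,0,0,0],[0,0,0,0]]' 0.9 60
python3 -m inch '[[0,0,0,0],[0,0,0,0],[0,0,-0.1,0],[0,0,-0.5,0],[0,0,-1,0]]'
python3 -m inch '[[0,0,-1,0],[0,0,-1,0],[0,0,-1,0],[0,0,-0.8,0],[0,0,0,0]]'
```

```text
width: 0.0851
width: 0.0855
time: 21.68
ee_pos: [0.6444, 0.2281, 0.0342]
ee_rot: [-3.14, -0.002, 2.587]
force: [-0.3, -0.3, 0.6]
width: 0.0856
time: 22.1
ee_pos: [0.6456, 0.229, 0.0369]
ee_rot: [3.141, 0.001, 2.588]
force: [1.6, 1.5, -1.3]
width: 0.0291
time: 22.52
ee_pos: [0.6436, 0.2284, 0.0661]
ee_rot: [-3.138, -0.003, 2.588]
force: [0.2, -0.1, -1.9]
width: 0.0292
time: 22.93
ee_pos: [0.6465, 0.2293, 0.148]
ee_rot: [3.138, 0.004, 2.588]
force: [1.1, 0.3, -1.7]
width: 0.0291
```

```bash

python3 -m inch '[[0,0,0,-0.9],[0,0,0,-1],[0,0,0,-1],[0,0,0,-1],[0,0,0,-1]]' |tail -1
python3 -m inch '[[0,0,0,-1],[0,0,0,-1],[0,0,0,-1],[0,0,0,-1],[0,0,0,0]]'
python3 -m inch '[[0.5,-0.9,0,0],[0.535,-0.99,0,0],[0.535,-0.99,0,0],[0.535,-0.99,0,0],[0.535,-0.99,0,0]]' |tail -1
python3 -m inch '[[0.535,-0.99,0,0],[0.535,-0.99,0,0],[0.535,-0.99,0,0],[0.535,-0.99,0,0],[0.535,-0.99,0,0]]' |tail -1
python3 -m inch '[[0.535,-0.99,0,0],[0.535,-0.99,0,0],[0.535,-0.99,0,0],[0.535,-0.99,0,0],[0.535,-0.99,0,0]]' |tail -1
python3 -m inch '[[0.535,-0.99,0,0],[0.535,-0.99,0,0],[0.535,-0.99,0,0],[0.535,-0.99,0,0],[0.535,-0.99,0,0]]' |tail -1
python3 -m inch '[[0.5,-0.9,0,0],[0,0,0,0],[0,0,0,0],[0,0,0,0]]'
python3 - <<'E'
from h import *
L=look("wrist","pics/w10.png"); s=status.get_state();print(s["ee_pos"],s["ee_rot"])
W=cloud(L);k=max(blobs(cmask(L[3],"blue"),100),key=lambda q:q[1][4])[0]; zt=np.percentile(W[k][:,2],95); print(zt)
v,u=np.nonzero(k&(W[...,2]>zt-.006)); print(rect(ray(np.c_[u,v],L,zt)))
E
```

```text
width: 0.0293
time: 23.77
ee_pos: [0.6446, 0.2287, 0.1428]
ee_rot: [-3.141, -0.002, -2.98]
force: [-0.7, 0.9, -2.3]
width: 0.0294
width: 0.0294
width: 0.0296
width: 0.0293
width: 0.0293
time: 25.77
ee_pos: [0.4895, -0.2129, 0.1436]
ee_rot: [3.141, -0.0, -2.985]
force: [-0.2, 0.2, -2.1]
width: 0.0294
[ 0.48965242 -0.21266975  0.14369303] [ 3.14118257e+00 -2.67905650e-04 -2.98406252e+00]
0.15729983679001028
(array([ 0.4849, -0.2131]), array([54.4, 30. ], dtype=float32), np.float32(8.8))
```

View pics/w10.png

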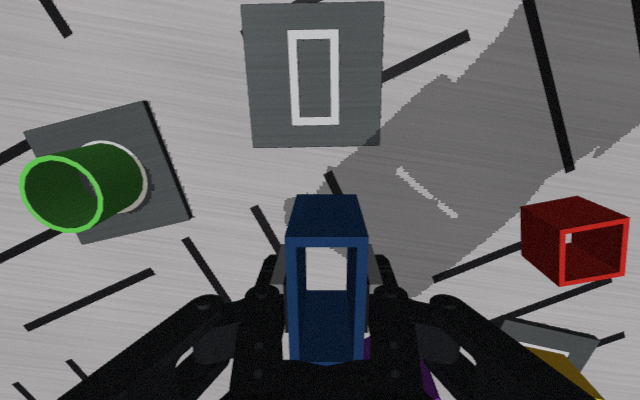

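```bash

python3 - <<'E'
from h import *
L=pose("wrist"); s=status.get_state()
def q(c,z):
    P=ray(c,L,z); print(P.mean(0).round(4),[round(np.linalg.norm(P[i]-P[i-1])*1000,1) for i in range(4)],[round(np.degrees(np.arctan2(*(P[i]-P[i-1])[::-1])),1) for i in range(4)]); return P.mean(0)
t=q([[287,30],[340,30],[339,126],[291,126]],.008); q([[241,4],[385,2],[380,147],[253,148]],.008)
E=ray([[286,238],[368,238]],L,.157); print(E,np.linalg.norm(E[1]-E[0])); y=s["ee_rot"][2]; tx=np.array([np.cos(y),np.sin(y)]); ty=np.array([np.sin(y),-np.cos(y)])
c=E.mean(0)-.03*tx; print("centre",c,s["ee_pos"]); d=t-c; print("units",d@tx/.02,d@ty/.02)
E
```

```text
[ 0.404  -0.2345] [np.float64(66.5), np.float64(37.4), np.float64(66.5), np.float64(36.9)] [np.float64(-170.5), np.float64(99.0), np.float64(9.1), np.float64(-81.0)]
[ 0.4039 -0.2341] [np.float64(99.6), np.float64(99.3), np.float64(100.1), np.float64(99.8)] [np.float64(-170.3), np.float64(99.7), np.float64(10.0), np.float64(-80.6)]
[[ 0.46131488 -0.23101177]
 [ 0.45678219 -0.20236744]] 0.029000737290310198
centre [ 0.48867707 -0.21198322] [ 0.48965242 -0.21266975  0.14369303]
units 4.357794808230541 -0.4465986637057909
```

```bash

python3 -m inch '[[0.8,-0.09,0,-0.1],[0.9,-0.09,0,0],[0.9,-0.09,0,0],[0.9,-0.09,0,0],[0.86,-0.09,0,0]]' |tail -1
python3 -m inch '[[0,0,0.4,0],[0,0,0.8,0],[0,0,0.9,0],[0,0,0.9,0],[0,0,0.7,0]]' |tail -1
python3 -m inch '[[0,0,0.5,0],[0,0,0.3,0],[0,0,0.2,0],[0,0,0,0],[0,0,0,0]]'
python3 -m inch '[[0,0,0.08,0],[0,0,0,0]]'; python3 -m inch '[[0,0,0.06,0],[0,0,0,0]]'
```

```text
width: 0.0293
width: 0.0293
time: 27.07
ee_pos: [0.4053, -0.2366, 0.0502]
ee_rot: [-3.141, 0.0, -2.975]
force: [-0.2, -0.2, -2.8]
width: 0.0295
time: 27.23
ee_pos: [0.4053, -0.2367, 0.0487]
ee_rot: [-3.141, 0.001, -2.975]
force: [-0.5, -0.4, -2.2]
width: 0.0295
time: 27.4
ee_pos: [0.4051, -0.2366, 0.0472]
ee_rot: [-3.141, 0.0, -2.975]
force: [0.1, -0.0, -2.5]
width: 0.0296
```

```bash

python3 -m inch '[[0,0,0.07,0],[0,0,0,0]]'; python3 -m inch '[[0,0,0.05,0],[0,0,0,0]]'; python3 -m inch '[[0,0,0.04,0],[0,0,0,0]]'
```

```text
time: 27.57
ee_pos: [0.405, -0.2365, 0.0456]
ee_rot: [3.141, -0.0, -2.975]
force: [-0.3, -0.3, -1.9]
width: 0.0295
time: 27.73
ee_pos: [0.4051, -0.2366, 0.0448]
ee_rot: [-3.142, 0.0, -2.975]
force: [-0.3, -0.3, 0.6]
width: 0.0293
time: 27.9
ee_pos: [0.4051, -0.2366, 0.0447]
ee_rot: [-3.141, 0.0, -2.975]
force: [-5.4, 3.6, 16.5]
width: 0.0294
```

```bash

python3 -m inch '[[0,0,0,0],[0,0,0,0],[0,0,0,0],[0,0,0,0],[0,0,0,0]]' -1 |tail -1
python3 -m inch '[[0,0,-0.5,0],[0,0,-1,0],[0,0,-1,0],[0,0,-1,0],[0,0,-1,0]]' |tail -1
python3 -m inch '[[0,0,-1,-0.8],[0,0,-1,-0.8],[0,0,-1,-0.7],[0,0,-1,0],[0,0,-1,0]]' |tail -1
python3 -m inch '[[0,0,-1,0],[0,0,0,0],[0,0,0,0]]'
python3 - <<'E'
from h import *
L=look("wrist","pics/w11.png"); parts(L,cs=["blue","red"])
E
python3 -m inch '[[-0.87,1,0,0],[-0.87,1,0,0],[-0.87,1,0,0],[-0.87,1,0,0],[-0.87,1,0,0]]' |tail -1
python3 -m inch '[[-0.87,1,0,0],[-0.87,1,0,0],[-0.87,1,0,0],[-0.85,0.97,0,0],[0,0,0,0]]' |tail -1
python3 -m inch '[[0,0,0,0]]'
python3 - <<'E'
from h import *
L=look("wrist","pics/w12.png"); parts(L,cs=["blue","red"]); s=status.get_state();print(s["ee_pos"],s["ee_rot"])
E
```

```text
width: 0.085
width: 0.0854
width: 0.0855
time: 29.4
ee_pos: [0.4051, -0.2366, 0.2551]
ee_rot: [-3.14, 0.001, -2.791]
force: [0.4, -0.4, 0.5]
width: 0.0855
blue [327. 172.] top z 0.058 n603 [ 0.4054 -0.2361] [61.9 30.4] 9.1
red [479. 278.] top z 0.049 n295 [ 0.4705 -0.0116] [58.  26.5] 66.2
width: 0.0856
width: 0.0853
time: 30.37
ee_pos: [0.4898, -0.0136, 0.2529]
ee_rot: [3.141, -0.002, -2.789]
force: [-0.7, -0.8, -0.4]
width: 0.0856
blue [116.  21.] top z 0.058 n479 [ 0.4191 -0.2384] [30.3 30. ] 100.0
red [324. 166.] top z 0.049 n752 [ 0.4905 -0.0156] [49.3 47.7] 20.2
[ 0.48967459 -0.01437689  0.25303443] [ 3.14093929e+00 -1.75675385e-03 -2.79038104e+00]
```

View pics/w12.png

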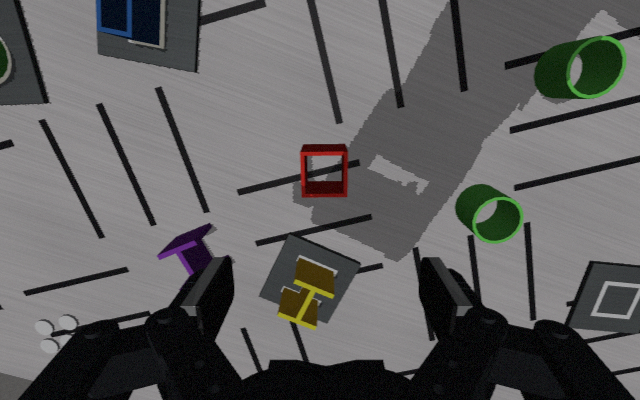

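Red is at (324,166), aligned with the jaws. I'll grasp it.

```bash

python3 -m inch '[[0,-0.06,1,0],[0,0,1,0],[0,0,1,0],[0,0,1,0],[0,0,1,0]]' |tail -1
python3 -m inch '[[0,0,1,0],[0,0,1,0],[0,0,1,0],[0,0,1,0],[0,0,0.8,0]]' |tail -1
python3 -m inch '[[0,0,0.7,0],[0,0,0.4,0],[0,0,0,0]]' 
python3 -m inch '[[0,0,0,0],[0,0,0,0],[0,0,0,0],[0,0,0,0],[0,0,0,0]]' 0.8 60
python3 -m inch '[[0,0,0,0],[0,0,0,0],[0,0,-0.1,0],[0,0,-0.5,0],[0,0,-1,0]]'
python3 -m inch '[[0,0,-1,0],[0,0,-1,0],[0,0,-1,0],[0,0,-0.8,0],[0,0,0,0]]'
```

```text
width: 0.0857
width: 0.0852
time: 31.5
ee_pos: [0.4894, -0.0162, 0.0345]
ee_rot: [3.14, -0.003, -2.792]
force: [0.0, -0.5, 0.5]
width: 0.0854
time: 31.92
ee_pos: [0.4911, -0.0158, 0.0369]
ee_rot: [-3.141, 0.001, -2.791]
force: [-0.9, -1.6, 5.9]
width: 0.0474
time: 32.33
ee_pos: [0.4894, -0.0154, 0.0674]
ee_rot: [3.14, -0.003, -2.791]
force: [-0.1, 0.2, -3.1]
width: 0.0472
time: 32.75
ee_pos: [0.4919, -0.0157, 0.1473]
ee_rot: [-3.139, 0.005, -2.791]
force: [-0.3, -0.4, -3.7]
width: 0.0472
```

```bash

python3 -m inch '[[0,0,0,0.65],[0,0,0,0.65],[-0.5,0.9,0,0],[-0.54,0.97,0,0],[-0.54,0.97,0,0]]' |tail -1
python3 -m inch '[[-0.54,0.97,0,0],[-0.54,0.97,0,0],[-0.54,0.97,0,0],[-0.54,0.97,0,0],[-0.54,0.97,0,0]]' |tail -1
python3 -m inch '[[-0.54,0.97,0,0],[-0.54,0.97,0,0],[-0.54,0.97,0,0],[-0.54,0.97,0,0],[-0.54,0.97,0,0]]' |tail -1
python3 -m inch '[[-0.54,0.97,0,0],[-0.54,0.97,0,0],[-0.54,0.97,0,0],[-0.54,0.97,0,0],[-0.54,0.97,0,0]]' |tail -1
python3 -m inch '[[-0.54,0.97,0,0],[-0.54,0.97,0,0],[-0.4,0.7,0,0],[0,0,0,0],[0,0,0,0]]'
python3 - <<'E'
from h import *
L=look("wrist","pics/w13.png"); s=status.get_state();print(s["ee_pos"],s["ee_rot"])
W=cloud(L);k=max(blobs(cmask(L[3],"red"),100),key=lambda q:q[1][4])[0]; zt=np.percentile(W[k][:,2],95); print(zt)
v,u=np.nonzero(k&(W[...,2]>zt-.006)); print(rect(ray(np.c_[u,v],L,zt)))
E
```

```text
width: 0.0478
width: 0.0474
width: 0.0473
width: 0.0473
time: 34.83
ee_pos: [0.6088, 0.4276, 0.1423]
ee_rot: [-3.141, -0.002, -2.894]
force: [-0.3, 0.2, -3.4]
width: 0.0471
[0.60888125 0.42688827 0.14260072] [-3.14082476e+00 -1.84821933e-03 -2.89504706e+00]
0.1554058171767465
(array([0.5998, 0.4258]), array([65. , 48.1], dtype=float32), np.float32(14.6))
```

View pics/w13.png

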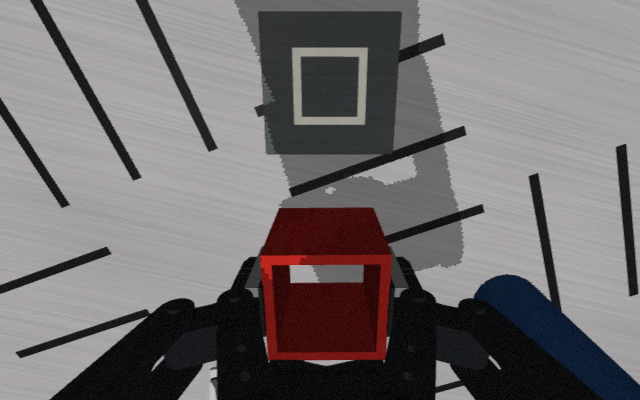

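```bash

python3 - <<'E'
from h import *
L=pose("wrist"); s=status.get_state()
def q(c,z):
    P=ray(c,L,z); print(P.mean(0).round(4),[round(np.linalg.norm(P[i]-P[i-1])*1000,1) for i in range(4)],[round(np.degrees(np.arctan2(*(P[i]-P[i-1])[::-1])),1) for i in range(4)]); return P.mean(0)
t=q([[292,48],[367,48],[366,125],[295,125]],.008); q([[258,12],[402,12],[392,154],[267,154]],.008)
c=q([[261,256],[391,256],[386,360],[268,360]],.1555); y=s["ee_rot"][2]; tx=np.array([np.cos(y),np.sin(y)]); ty=np.array([np.sin(y),-np.cos(y)])
d=t-c; print(s["ee_pos"],np.degrees(y)+180,"units",d@tx/.02,d@ty/.02)
E
```

```text
[0.5278 0.41  ] [np.float64(53.9), np.float64(53.6), np.float64(54.0), np.float64(54.4)] [np.float64(-165.3), np.float64(104.1), np.float64(15.5), np.float64(-75.9)]
[0.5277 0.4097] [np.float64(99.2), np.float64(99.7), np.float64(99.1), np.float64(98.4)] [np.float64(-165.5), np.float64(104.1), np.float64(13.7), np.float64(-75.9)]
[0.609  0.4277] [np.float64(47.4), np.float64(47.1), np.float64(47.4), np.float64(48.1)] [np.float64(-166.0), np.float64(104.1), np.float64(15.2), np.float64(-75.8)]
[0.60888125 0.42688827 0.14260072] 14.12602204178043 units 4.150403518195162 0.13374993450182643
```

```bash

python3 -m inch '[[0.75,0.03,0,0],[0.85,0.03,0,0],[0.85,0.03,0,0],[0.85,0.02,0,0],[0.85,0.02,0,0]]' |tail -1
python3 -m inch '[[0,0,0.4,0],[0,0,0.8,0],[0,0,0.9,0],[0,0,0.9,0],[0,0,0.7,0]]' |tail -1
python3 -m inch '[[0,0,0.5,0],[0,0,0.3,0],[0,0,0.1,0],[0,0,0,0],[0,0,0,0]]'
python3 -m inch '[[0,0,0.08,0],[0,0,0,0]]'; python3 -m inch '[[0,0,0.06,0],[0,0,0,0]]'
```

```text
width: 0.0475
width: 0.0472
time: 36.13
ee_pos: [0.5287, 0.4098, 0.0526]
ee_rot: [3.141, 0.001, -2.895]
force: [0.3, -0.5, -2.9]
width: 0.0473
time: 36.3
ee_pos: [0.5285, 0.4098, 0.0507]
ee_rot: [3.141, 0.001, -2.895]
force: [-0.2, -0.1, -4.1]
width: 0.0474
time: 36.47
ee_pos: [0.5283, 0.4097, 0.0491]
ee_rot: [3.142, 0.0, -2.895]
force: [-0.8, -1.3, -2.7]
width: 0.0473
```

```bash

python3 -m inch '[[0,0,0.08,0],[0,0,0,0]]'; python3 -m inch '[[0,0,0.06,0],[0,0,0,0]]'; python3 -m inch '[[0,0,0.05,0],[0,0,0,0]]'
```

```text
time: 36.63
ee_pos: [0.5282, 0.4096, 0.0473]
ee_rot: [-3.142, -0.0, -2.895]
force: [0.7, 0.1, -3.4]
width: 0.0472
time: 36.8
ee_pos: [0.5282, 0.4096, 0.046]
ee_rot: [-3.141, -0.0, -2.895]
force: [-0.5, -0.3, -3.4]
width: 0.0471
time: 36.97
ee_pos: [0.5282, 0.4096, 0.0451]
ee_rot: [-3.142, -0.0, -2.895]
force: [-0.5, 0.8, -3.5]
width: 0.0475
```

```bash

python3 -m inch '[[0,0,0.05,0],[0,0,0,0]]'; python3 -m inch '[[0,0,0.04,0],[0,0,0,0]]'
```

```text
time: 37.13
ee_pos: [0.5284, 0.4097, 0.045]
ee_rot: [3.142, 0.0, -2.895]
force: [-3.7, -1.9, 4.6]
width: 0.0473
time: 37.3
ee_pos: [0.5285, 0.4097, 0.0449]
ee_rot: [-3.142, 0.0, -2.895]
force: [-6.2, -4.2, 11.9]
width: 0.0472
```

Red has made contact with its plate. I'll release, rise and check everything.

```bash

python3 -m inch '[[0,0,0,0],[0,0,0,0],[0,0,0,0],[0,0,0,0],[0,0,0,0]]' -1 |tail -1
python3 -m inch '[[0,0,-0.5,0],[0,0,-1,0],[0,0,-1,0],[0,0,-1,0],[0,0,-1,0]]' |tail -1
python3 -m inch '[[0,0,-1,0],[0,0,-1,0],[0,0,-1,0],[0,0,-1,0],[0,0,-1,0]]' |tail -1
python3 -m inch '[[0,0,-1,0],[0,0,0,0],[0,0,0,0]]'
python3 - <<'E'
from h import *
HUE["green"]=[(40,85)]
for n in("wrist","top","scene"):
    L=look(n,f"pics/f_{n}.png"); print(n); parts(L)
E
```

```text
width: 0.0853
width: 0.0856
width: 0.0855
time: 38.8
ee_pos: [0.5285, 0.4098, 0.2551]
ee_rot: [3.141, 0.002, -2.895]
force: [-0.2, 1.3, -0.1]
width: 0.0856
wrist
red [326. 173.] top z 0.057 n749 [0.5297 0.4102] [49.7 49.1] 14.1
green [96. 57.] top z 0.049 n794 [0.4739 0.1785] [53.8 53.2] 179.9
top
red [174. 178.] top z 0.058 n68 [0.5277 0.4141] [49.3 48. ] 13.1
blue [403. 229.] top z 0.058 n56 [ 0.4029 -0.2372] [58.7 30.3] 8.4
yellow [314. 143.] top z 0.058 n80 [0.6411 0.018 ] [54.9 46.8] 175.0
scene
red [497. 260.] top z 0.056 n240 [0.5269 0.4101] [57.  54.7] 13.2
green [411. 173.] top z 0.048 n141 [0.3125 0.1862] [59.7 51.1] 7.0
green [184. 188.] top z 0.053 n197 [ 0.503  -0.3911] [65.1 54.2] 15.5
green [400. 223.] top z 0.048 n149 [0.4766 0.1756] [58.8 51.6] 171.1
blue [251. 166.] top z 0.058 n73 [ 0.3986 -0.2397] [61.2 30.5] 8.0
yellow [323. 266.] top z 0.057 n211 [0.6398 0.0154] [62.3 47.9] 175.4
```

View pics/f_scene.png

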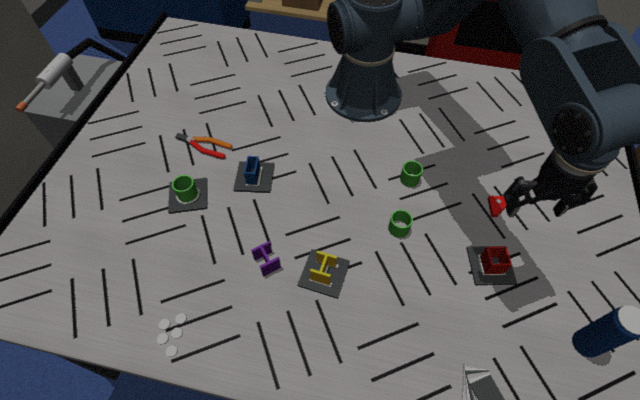

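The scene view shows all four offcuts upright on their own plates: green (184,188), blue (251,166), yellow (323,266) and red (497,260). Each measures within about 3 mm of its mark in the wrist view, and the arm is clear.

```bash
python3 -c "
from rig import env; print(env.hand_in())"
```

```text
the job is handed in; nothing more can be done
None
```

All four offcuts are standing on their matching plates. I handed the job in at about 39 s, and the hand-in gave no verdict.

I took the leftmost green ring as the round tube. Each piece was lowered until the wrist force showed contact, and only then released.

| Piece | Offset from mark (wrist view after release) | Turn error | Rim height (expected 58 mm) |
|---|---|---|---|
| Round tube | about 2 mm | any turn is right | 57 mm |
| H section | about 1 mm | under 1° | 57 mm |
| Rectangular tube | about 2 mm | under 1° | 58 mm |
| Square tube | about 2 mm | under 1° | 57 mm |

- **Where the checks disagreed:** the scene camera's final readings were generally coarser. It put the rectangular tube about 7 mm off its mark and the round tube's rim at 53 mm. The top camera put the square tube about 4 mm off, and its colour filter did not pick up the green tube. I trusted the closer wrist view.
- **Round tube grasp:** I gripped it about 20 mm higher than planned because I miscounted the rows going down. It held without slipping.
- **Pliers and magnetic square:** the pliers look unmoved in the final scene picture. The magnetic square was partly hidden by the arm there. I did not measure either one, but no move went near them at bench height.

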